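# Register the slide box in the locating corner

## Robot

A 6-joint arm with a two-finger parallel gripper is mounted at the origin on a cart in front of the work surface, level with it; the furniture and walls round the work are solid. World frame = base frame: x ahead of the robot, y to its left, z up, the work surface at z = 0. Lengths are in m, angles in degrees, forces in N, time in s.
With the tool pointing down it reaches from about 0.4 to 0.825 m from the base axis. Payload 7 kg.
Tool frame: the origin (TCP) lies between the finger pads; the fingertips stand 25 mm ahead of it and the grasp point (between the pads) lies 6 mm ahead of it; z points along the fingers, y is the line along which they close (so a half turn about z gives the same grasp; the last joint's range is limited). The gripper opens to 88 mm and grips with 3 to 60 N. Pads are 19 mm wide; open, the fingers measure 130 mm over their backs; the gripper's body (78 mm by 193 mm) begins 47 mm behind the grasp point.
Start: joints at [87.668, 20.546, 0.682, 0, -70.136, -16.507], TCP at [0.218, 0.639, 0.252] pointing down, gripper open.
Joint ranges: [-176.03, 176.03], [-82.01, 121.73], [-58.28, 71.71], [-173.87, 95.51], [-174.79, -0.11], [-173.66, 173.66]. Speed limits (degrees/s): [136.94, 136.94, 172.46, 180, 180, 180].

## Interface

Orientations are given as [roll, pitch, yaw] about the fixed x, y, z axes, in that order (R = Rz(yaw) Ry(pitch) Rx(roll)).
In Python, from plant import ctrl, optics, ticket, readout gives the robot as it stands (ctrl), with the cameras (optics), the job (ticket) and the readings (readout).
- The arm moves only by the shell command python3 drive.py 'ROWS'. ROWS is one flat JSON list of numbers that holds 1 to 8 rows one after another, with no inner brackets; each row has 5 numbers: dx, dy, dz in fractions of the full range, 1 being 800 mm, then a turn about the tool's z in shares of 180 degrees (1.0 is 180 degrees), then the finger opening in m; each row is the pose to reach, as a shift and turn from the pose commanded when the command began, along the tool's axes at that moment; what a row does not reach only later rows make up. A row lasts 1/8 s, in which the tool goes at most 0.0625 m and 10.7 degrees, less where a joint would pass 70% of its speed; a pose out of reach is approached as far as the arm can. The fingers move at their own pace and stop on an object; the grip force is fixed at half the most. Time passes only in rows, so rows that do not move let the fingers close. It prints the time, the measured TCP pose, the force, the opening and the grip force at its end. No shift or turn number may pass 1 either way. Input that does not fit is refused with a message, and nothing moves.
- readout.get_obs(): the state, without advancing time (a new reading comes with each control period).
- optics.snapshot(name): name is "side" or "top"; returns a dict with "frame" (420x560x3 uint8, red, green, blue), "z_map" (420x560 float32, m along the optical axis (not along the pixel's ray), 0 where there is no reading), "fovy" (degrees; the focal length in pixels is half the picture's height over the tangent of half this angle, whatever the lens; pixels are square), "cx", "cy" (the principal point, pixels), "R" (3x3) and "t" (3): a world point X has camera coordinates R X + t. Camera axes: x right, y down, z forward; pixel columns grow to the right and rows downward; lengths in m; the calibration is good to about 2 mm. A picture is of the moment at which its call begins.
- ticket.close_job(): hands the job in; it is judged then, once.
The state is a dict: "clock": time; "joint_pos": joint angles; "qvel": joint speeds; "tau": joint torques, N m; "tool_pos": TCP position; "orientation": TCP orientation; "force": force on the tool from outside, world axes, zero at the start; "moment": the same for the moment, N m; "opening": finger opening in m; "gripper_force": force on a finger pad.
Only numpy, scipy, OpenCV 4.12 (cv2) and the standard library are available. Lean on these libraries where they do the work, as an engineer would, in place of code of your own. Each camera call takes 0.05 s, during which the arm holds its last target. There are 200 camera calls.

## Task

Push the blue slide box across the worktop into the aluminium locating corner, so that one long side lies flush along the long rail and one end is fully home against the short rail, with no gap at either. Press gently: the corner only stands on rubber strips and must not be shifted. Keep the box flat on the worktop and leave the dropper bottle, timer and scissors where they are.

Things in the scene. Friction and masses are not known exactly. Their poses are not given: they have to be found in the camera images.
- box: closed dark blue plastic slide box with white label, full (0.3 to 0.55 kg), loose, lid stays shut; too wide to grasp. Solid outline 170 mm along its x, 98 mm along y, 37 mm high. A catch, for looks only, stands out 5 mm mid +y side, which faces the robot; the hinge side -y faces the long rail. Origin: centre of underside, z up. Starts up to 0.35 rad out of square with the corner.
- fence: bare aluminium L of two rails 24 mm wide, top 30 mm above the worktop, about 3 kg, loose on rubber strips: pushes above about 15 N can shift it. Origin: inner corner at worktop height. Long rail's inner face is the plane x = 0, short rail's is y = 0. The box belongs at x < 0, y > 0: home, its centre is at x -49, y 85 mm in this frame, its own x axis along the frame's y.
- long_end (a point): far end of the long rail's inner face, at worktop height: 260 mm from the corner along the fence's +y; the rail's metal lies behind the face, at +x
- short_end (a point): near end of the short rail's inner face, at worktop height: 125 mm from the corner along the fence's -x; the rail's metal lies behind the face, at -y
- bottle: small white dropper bottle with a red cap and red label band, 25 mm across, 58 mm high, loose, stands just outside the short rail; origin at the centre of its base. To be left alone.
- timer: white square lab timer 64 x 64 x 19 mm, lying loose beyond the box to the left; origin at the centre of its underside. To be left alone.
- shears: scissors with red handles, 199 x 87 x 9 mm, lying loose at the left of the worktop; origin at the middle of its underside. To be left alone.

How it is judged (in metres and radians):
At the end, for the whole second after the job is handed in: The box lies flat and at rest in the corner: its centre within 2 mm of where it is with both sides touching the rails, and square to the corner within 0.02 rad (x of box in the frame of fence between -0.051 and -0.045 m and y of box in the frame of fence between 0.081 and 0.087 m and angle between the x axis of box and the y axis of fence, either way round below 0.02 rad and height (world z) of box below 0.004 m and angle between box's own z axis and vertical below 0.03 rad and linear speed of box below 0.01 m/s).
It fails at once if either end of the locating corner's long rail is shifted by more than 5 mm (distance of any of fence, long_end from where it was at the start of the episode above 0.005 m).
It fails at once if the box is tipped up (angle between box's own z axis and vertical above 0.2 rad).
It fails at once if the dropper bottle, timer or scissors are moved by more than 10 mm or the bottle is knocked over (distance of any of bottle, timer, shears from where it was at the start of the episode above 0.01 m or angle between bottle's own z axis and vertical above 0.3 rad).
It also fails if it takes over 72 s, if anything falls off the work surface, if the arm or the gripper's body presses on something with over 40 N, if the wrist force passes 120 N, or if a joint passes its speed limit or range.

## Working session

There is one attempt and no reset: what is moved stays moved. The work goes in short steps, Python scripts to look and compute and a shell command to move; the robot and the scene stay as the last step left them, time stands still between calls to the robot, and variables do not carry over. Pictures are saved under pics/ and viewed, at most 10 in all, crops included, and the job is handed in when it is done.

```bash
ls; mkdir -p pics; python3 - <<'E'
from plant import ctrl, optics, ticket, readout
import cv2,numpy as np
o=readout.get_obs(); print({k:np.round(v,3).tolist() for k,v in o.items()})
for n in("side","top"):
    s=optics.snapshot(n); cv2.imwrite(f"pics/{n}0.png",s["frame"][:,:,::-1]); np.savez(f"{n}0.npz",**s)
    print(n,s["fovy"],s["cx"],s["cy"],np.round(s["R"],3).tolist(),np.round(s["t"],3))
E
```

```text
drive.py
pics
plant.py
{'clock': 0.0, 'joint_pos': [87.668, 20.591, 0.633, -0.022, -70.135, -16.508], 'qvel': [-0.058, 0.026, 0.105, -0.038, 0.056, -0.05], 'tau': [0.0, -58.271, 29.306, 6.997, 0.007, -0.0], 'tool_pos': [0.218, 0.638, 0.251], 'orientation': [179.905, -0.007, -18.847], 'force': [0.664, -0.666, 0.315], 'moment': [-0.017, 0.028, 0.012], 'gripper_force': 0.0, 'opening': 0.088}
side 54.15565694983407 282.9035396359874 211.10222479552598 [[0.999, -0.048, 0.01], [-0.012, -0.448, -0.894], [0.048, 0.893, -0.448]] [-0.556  0.119  0.847]
top 56.02794289192311 280.6158999428254 208.66772424131838 [[-0.021, -0.999, -0.03], [-0.996, 0.023, -0.089], [0.09, 0.028, -0.996]] [0.187 0.545 0.908]
```

View pics/top0.png

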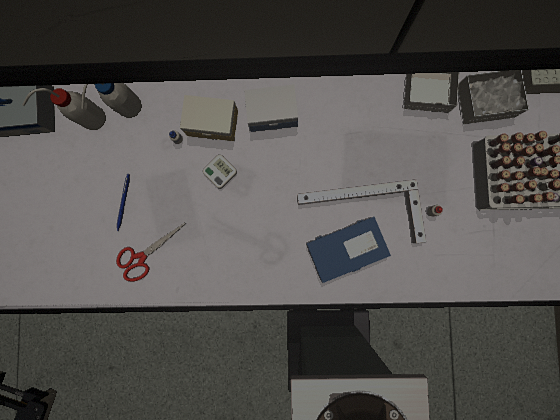

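View pics/side0.png

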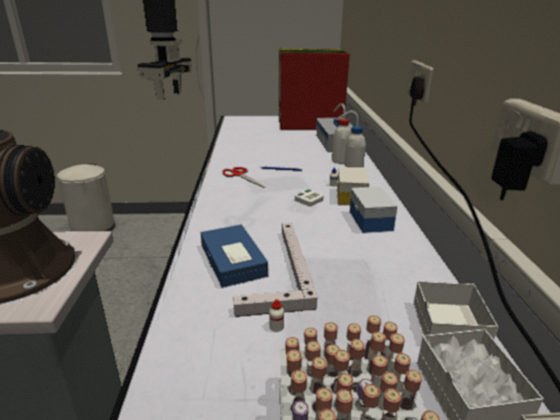

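The top view shows the box at about (347,250), rotated from the fence. The fence corner is near (408,190), the long rail end at (298,200), the short rail end at (419,243) and the bottle at (434,210). The side view shows the same arrangement with nothing between box and rails.

```bash
cat > h.py <<'E'
import numpy as np,cv2
from plant import ctrl, optics, ticket, readout
def f(s): return 210/np.tan(np.radians(float(s["fovy"]))/2)
def cloud(s):
    v,u=np.mgrid[:420,:560]; z=s["z_map"]; 
    c=np.stack([(u-s["cx"])/f(s)*z,(v-s["cy"])/f(s)*z,z],-1)
    return (c-s["t"])@s["R"]
def ray(s,uv,h):
    uv=np.asarray(uv,float).reshape(-1,2)
    d=np.c_[(uv[:,0]-s["cx"])/f(s),(uv[:,1]-s["cy"])/f(s),np.ones(len(uv))]@s["R"]
    c=-s["R"].T@s["t"]; return c+d*((h-c[2])/d[:,2])[:,None]
def box(s,hz=.037,roi=None):
    P=cloud(s); h=s["frame"].astype(int)
    x,y,z=P[...,0],P[...,1],P[...,2]
    m=(z>hz-.008)&(z<hz+.008)&(x>.25)&(x<.75)&(y<.2)&(y>-.3)
    return P,m
def rect(P2):
    r=cv2.minAreaRect(P2.astype(np.float32)); return r,cv2.boxPoints(r)
E
python3 - <<'E'
from h import *
for n in("top","side"):
    s=dict(np.load(n+"0.npz")); P=cloud(s); x,y,z=np.moveaxis(P,-1,0)
    ok=s["z_map"]>0
    table=ok&(abs(z)<.01)&(x>.3)&(x<.7)&(abs(y)<.3); print(n,"table z",np.median(z[table]),z[table].std())
    c=s["frame"].astype(int); blue=(c[...,2]>c[...,0]+15)
    reg=ok&(x>.28)&(x<.75)&(y<.25)&(y>-.32)&(z>.015)&(z<.08)
    k,lab,st,ce=cv2.connectedComponentsWithStats(reg.astype(np.uint8))
    for i in range(1,k):
        if st[i,4]<60: continue
        p=P[lab==i]; print(i,st[i],"zmed",np.median(p[:,2]).round(4),"blue",blue[lab==i].mean().round(2)); 
        zt=np.percentile(p[:,2],80); t=p[abs(p[:,2]-zt)<.006]
        r,b=rect(t[:,:2]); print(np.round(r[0],4),np.round(r[1],4),round(r[2],2),b.round(4).tolist())
E
```

```text
top table z 0.0007749163984175012 0.0017578331551494784
3 [247 121  28   9 149] zmed 0.0459 blue 0.0
[0.7484 0.2236] [0.0028 0.0445] 3.67 [[0.7455999851226807, 0.24570000171661377], [0.7484999895095825, 0.2012999951839447], [0.7512999773025513, 0.2013999968767166], [0.7483999729156494, 0.24580000340938568]]
5 [ 476  135   25   74 1374] zmed 0.0581 blue 0.0
[ 0.621  -0.3066] [0.1661 0.0266] 0.02 [[0.5378999710083008, -0.29339998960494995], [0.5378999710083008, -0.3199999928474426], [0.7041000127792358, -0.3199000060558319], [0.7041000127792358, -0.29330000281333923]]
6 [ 297  179  129   64 1914] zmed 0.0304 blue 0.0
[ 0.5238 -0.0125] [0.1489 0.2839] 5.65 [[0.4357999861240387, 0.12139999866485596], [0.46369999647140503, -0.16110000014305115], [0.6118999719619751, -0.14640000462532043], [0.583899974822998, 0.13609999418258667]]
7 [429 205  14  11 122] zmed 0.0394 blue 0.0
[ 0.5372 -0.1861] [0.015  0.0136] 26.2 [[0.527400016784668, -0.18330000340938568], [0.5333999991416931, -0.19550000131130219], [0.5468999743461609, -0.18889999389648438], [0.5408999919891357, -0.17669999599456787]]
8 [
[... 1696 characters left out ...]
3] 76.75 [[0.6525999903678894, -0.3188000023365021], [0.657800018787384, -0.3199999928474426], [0.6610000133514404, -0.30640000104904175], [0.6557999849319458, -0.3052000105381012]]
7 [299 345   7  15  68] zmed 0.0597 blue 0.0
[ 0.5705 -0.3152] [0.0094 0.0016] 86.59 [[0.5694000124931335, -0.3199000060558319], [0.5709999799728394, -0.3199999928474426], [0.5715000033378601, -0.31060001254081726], [0.5698999762535095, -0.31049999594688416]]
9 [279 349   7  11  61] zmed 0.0593 blue 0.0
[ 0.5401 -0.3097] [0.0195 0.0083] 87.76 [[0.5356000065803528, -0.31929999589920044], [0.5439000129699707, -0.3197000026702881], [0.5446000099182129, -0.3000999987125397], [0.536300003528595, -0.29980000853538513]]
```

Units first: shifts go in shares of 800 mm and turns go in shares of 180 degrees. So 0.554 m / 0.8 = 0.6925, 0.366 m / 0.8 = 0.4575, -39.4 degrees / 180 = -0.2189.

```bash
python3 drive.py '[0.4575, 0.6925, 0.125, -0.2189, 0.088, 0.4575, 0.6925, 0.125, -0.2189, 0.088, 0.4575, 0.6925, 0.125, -0.2189, 0.088, 0.4575, 0.6925, 0.125, -0.2189, 0.088, 0.4575, 0.6925, 0.125, -0.2189, 0.088, 0.4575, 0.6925, 0.125, -0.2189, 0.088, 0.4575, 0.6925, 0.125, -0.2189, 0.088, 0.4575, 0.6925, 0.125, -0.2189, 0.088]'
cat >> h.py <<'E'
def go(x,y,z,yaw,pr=True):
    o=readout.get_obs(); p=np.array(o["tool_pos"]); w=np.radians(o["orientation"][2]); d=np.array([x,y])-p[:2]
    r=[d@[np.cos(w),np.sin(w)], d@[np.sin(w),-np.cos(w)], p[2]-z, -((yaw-np.degrees(w)+180)%360-180)]
    print("t",round(o["clock"],2),"pos",p.round(4),"yaw",np.degrees(w).round(2),"F",np.round(o["force"],1),"| row",np.round(r,4))
C=np.array([.5856,-.1249]); FX=np.array([.9951,.0986]); FY=np.array([-.0986,.9951])
def w(fx,fy): return C+fx*FX+fy*FY   # fence -> world
def ff(p): d=np.asarray(p)[:2]-C; return d@FX,d@FY
E
python3 -c "
from h import *
go(.385,-.004,.12,20.5)"
```

```text
clock: 1.1
tool_pos: [0.3426, 0.1585, 0.1769]
orientation: [-180.0, -0.0, 20.6]
force: [0.8, -0.1, -1.0]
opening: 0.0875
gripper_force: 0.0
t 1.1 pos [0.3426 0.1585 0.1769] yaw 20.61 F [ 0.8 -0.1 -1. ] | row [-0.0175  0.167   0.0569  0.1139]
```

Converted, 0.155 m / 0.8 = 0.1938, 0.057 m / 0.8 = 0.0713.

```bash
python3 drive.py '[-0.025, 0.1938, 0.0713, 0, 0.088, -0.025, 0.1938, 0.0713, 0, 0.088, -0.025, 0.1938, 0.0713, 0, 0.088, -0.025, 0.1938, 0.0713, 0, 0.088, -0.025, 0.1938, 0.0713, 0, 0.088]'
python3 - <<'E'
from h import *
go(.385,-.004,.036,20.5)
s=optics.snapshot("side"); cv2.imwrite("pics/side1.png",s["frame"][:,:,::-1])
E
```

```text
clock: 1.72
tool_pos: [0.3785, 0.0082, 0.1202]
orientation: [180.0, 0.0, 20.5]
force: [-0.1, 0.2, 0.1]
opening: 0.0875
gripper_force: 0.0
t 1.73 pos [0.3785 0.0082 0.1202] yaw 20.51 F [-0.1  0.2  0.1] | row [0.0018 0.0137 0.0842 0.0092]
```

View pics/side1.png

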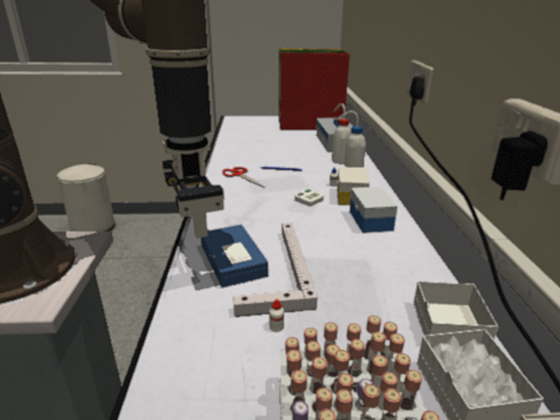

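The gripper hangs at about (195,210), just on the robot side of the box's near long side, with both fingers clear of it. I'll descend there.

Converted, 0.084 m / 0.8 = 0.105, 0.008 m / 0.8 = 0.01.

```bash
python3 drive.py '[-0.0075, 0.01, 0.0375, 0, 0.088, -0.0075, 0.01, 0.075, 0, 0.088, -0.0075, 0.01, 0.105, 0, 0.088, -0.0075, 0.01, 0.105, 0, 0.088]'
python3 - <<'E'
from h import *
p=w(-.098-.0095-.06,.158-.01); print(p)
go(*p,.036,20.5)
E
```

```text
clock: 2.28
tool_pos: [0.3748, -0.0008, 0.0354]
orientation: [180.0, 0.2, 20.7]
force: [-0.8, -1.0, 1.0]
opening: 0.0875
gripper_force: 0.0
[0.40432795 0.0058593 ]
t 2.27 pos [ 0.3748 -0.0008  0.0354] yaw 20.68 F [-0.8 -1.   1. ] | row [ 0.0299  0.0042 -0.0006  0.1811]
```

Converted, 0.057 m / 0.8 = 0.0713, 0.051 m / 0.8 = 0.0638, 2.5 degrees / 180 = 0.0139.

```bash
python3 drive.py '[0.015, 0.0038, 0, 0, 0.088, 0.0263, 0.0063, 0, 0, 0.088, 0.0338, 0.0088, 0, 0.0139, 0.088, 0.0413, 0.0113, 0, 0.0278, 0.088, 0.0488, 0.0138, 0, 0.0417, 0.088, 0.0563, 0.0163, 0, 0.0556, 0.088, 0.0638, 0.0175, 0, 0.0694, 0.088, 0.0713, 0.0188, 0, 0.0833, 0.088]'
python3 - <<'E'
from h import *
s=optics.snapshot("top"); cv2.imwrite("pics/top1.png",s["frame"][:,:,::-1])
P=cloud(s); x,y,z=np.moveaxis(P,-1,0); c=s["frame"].astype(int)
m=(c[...,2]>c[...,0]+15)&(x>.3)&(x<.62)&(abs(y)<.22)&(z>.03)&(z<.045)
r,b=rect(P[m][:,:2]); print(r,[np.round(ff(q),4) for q in b])
o=readout.get_obs(); print(np.round(ff(o["tool_pos"]),4),o["orientation"],o["force"])
E
```

```text
clock: 3.28
tool_pos: [0.4345, 0.0045, 0.0361]
orientation: [180.0, 0.0, 5.4]
force: [-2.6, 0.6, 0.7]
opening: 0.0876
gripper_force: 1.2
((0.5065100789070129, 0.011971376836299896), (0.07525774836540222, 0.16988198459148407), 6.359639644622803) [array([-0.1039,  0.2285]), array([-0.1018,  0.0586]), array([-0.0265,  0.0595]), array([-0.0286,  0.2294])]
[-0.1367  0.1439] [ 1.79998109e+02 -2.44809054e-02  5.28305345e+00] [ 0.61528046 -0.97282379 -0.12358177]
```

View pics/top1.png

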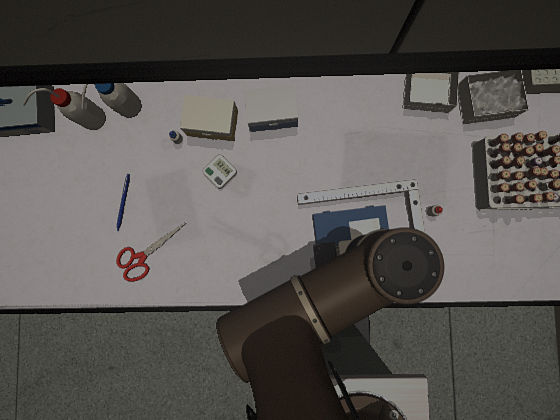

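The top view shows the box at about (350,225), now nearly square to the rail, with the arm behind it. About 27 mm is left to the long rail.

Converted, 0.022 m / 0.8 = 0.0275, 0.019 m / 0.8 = 0.0238.

```bash
python3 drive.py '[0.0088, 0, 0, 0, 0.088, 0.0175, 0, 0, 0, 0.088, 0.0238, 0, 0, 0, 0.088, 0.0275, 0, 0, 0, 0.088]'; for i in 1 2 ; do sleep 0; done
python3 drive.py '[0.001, 0, 0, 0, 0.088, 0.002, 0, 0, 0, 0.088]'; python3 drive.py '[0.001, 0, 0, 0, 0.088, 0.002, 0, 0, 0, 0.088]'
python3 - <<'E'
from h import *
s=optics.snapshot("top")
P=cloud(s); x,y,z=np.moveaxis(P,-1,0); c=s["frame"].astype(int)
m=(c[...,2]>c[...,0]+15)&(x>.3)&(x<.62)&(abs(y)<.22)&(z>.03)&(z<.045)
r,b=rect(P[m][:,:2]); print(r,[np.round(ff(q),4) for q in b])
o=readout.get_obs(); print(np.round(ff(o["tool_pos"]),4),o["orientation"],o["force"])
E
```

```text
clock: 3.82
tool_pos: [0.4563, 0.0067, 0.036]
orientation: [180.0, 0.0, 5.6]
force: [-3.1, -0.8, 2.6]
opening: 0.0879
gripper_force: 1.5
clock: 4.08
tool_pos: [0.4576, 0.0069, 0.0361]
orientation: [180.0, 0.0, 5.6]
force: [-1.2, -1.0, -1.4]
opening: 0.0875
gripper_force: 0.7
clock: 4.32
tool_pos: [0.4594, 0.0071, 0.0361]
orientation: [-180.0, -0.0, 5.6]
force: [-1.4, -1.6, -0.9]
opening: 0.0879
gripper_force: 0.7
((0.531252384185791, 0.01507847011089325), (0.07560636103153229, 0.16860328614711761), 4.919905662536621) [array([-0.077 ,  0.2294]), array([-0.0792,  0.0608]), array([-0.0036,  0.0599]), array([-0.0014,  0.2285])]
[-0.1125  0.1438] [-1.79998545e+02 -9.87281290e-03  5.56731707e+00] [-0.93751835 -0.72991031 -1.45755862]
```

```bash
for i in 1; do python3 drive.py '[0.001, 0, 0, 0, 0.088, 0.002, 0, 0, 0, 0.088]' | grep -E "pos|force:"; python3 drive.py '[0.0006, 0, 0, 0, 0.088, 0.0013, 0, 0, 0, 0.088]'| grep -E "pos|force:"; done
```

```text
tool_pos: [0.4609, 0.0072, 0.0361]
force: [-1.5, -0.4, -0.3]
gripper_force: 0.9
tool_pos: [0.4617, 0.0072, 0.0361]
force: [-4.3, 0.3, 2.7]
gripper_force: 2.1
```

Converted, 0.0004 m / 0.8 = 0.0005.

```bash
python3 drive.py '[0.0005, 0, 0, 0, 0.088, 0.0005, 0, 0, 0, 0.088]' | grep -E "pos|force:"; python3 drive.py '[0.0005, 0, 0, 0, 0.088, 0.0005, 0, 0, 0, 0.088]'| grep -E "pos|force:"
```

```text
tool_pos: [0.4617, 0.0072, 0.036]
force: [-4.7, 1.0, 2.6]
gripper_force: 2.4
tool_pos: [0.4617, 0.0071, 0.036]
force: [-6.1, 0.6, 2.6]
gripper_force: 3.0
```

Contact with the long rail at about 6 N. Retract, rise, and go to the box's end.

Converted, -0.08 m / 0.8 = -0.1, -0.04 m / 0.8 = -0.05.

```bash
python3 drive.py '[-0.0188, 0, 0, 0, 0.088, -0.025, 0, -0.05, 0, 0.06, -0.025, 0, -0.1, 0, 0.03, -0.025, 0, -0.1, 0, 0.03]'
python3 -c "
from h import *
go(*w(-.051,.265),.115,-84.35)"
```

```text
clock: 5.88
tool_pos: [0.4446, 0.0063, 0.1191]
orientation: [-179.9, -0.4, 5.6]
force: [0.6, 0.4, -0.9]
opening: 0.063
gripper_force: 0.0
t 5.88 pos [0.4446 0.0063 0.1191] yaw 5.6 F [ 0.6  0.4 -0.9] | row [ 7.62000e-02 -1.20600e-01  4.10000e-03  8.99491e+01]
```

Converted, -0.121 m / 0.8 = -0.1513, 0.076 m / 0.8 = 0.095, 90 degrees / 180 = 0.5.

```bash
python3 drive.py '[0.095, -0.1513, 0, 0.5, 0.03, 0.095, -0.1513, 0, 0.5, 0.03, 0.095, -0.1513, 0, 0.5, 0.03, 0.095, -0.1513, 0, 0.5, 0.03, 0.095, -0.1513, 0, 0.5, 0.03, 0.095, -0.1513, 0, 0.5, 0.03, 0.095, -0.1513, 0, 0.5, 0.03, 0.095, -0.1513, 0, 0.5, 0.03]'
python3 drive.py '[0, 0, 0, 0.0389, 0.03, 0, 0, 0, 0.0389, 0.03]'
python3 - <<'E'
from h import *
go(*w(-.051,.258),.036,-84.35)
s=optics.snapshot("top"); cv2.imwrite("pics/top2.png",s["frame"][:,:,::-1])
E
```

```text
clock: 6.88
tool_pos: [0.5063, 0.1332, 0.1153]
orientation: [180.0, 0.0, -80.7]
force: [-0.3, -0.1, -0.2]
opening: 0.0301
gripper_force: 0.0
clock: 7.12
tool_pos: [0.5063, 0.1331, 0.1155]
orientation: [180.0, -0.0, -87.3]
force: [0.3, -0.3, 0.6]
opening: 0.0297
gripper_force: 0.0
t 7.12 pos [0.5063 0.1331 0.1155] yaw -87.34 F [ 0.3 -0.3  0.6] | row [ 6.5000e-03 -2.8000e-03  7.9500e-02 -2.9879e+00]
```

View pics/top2.png

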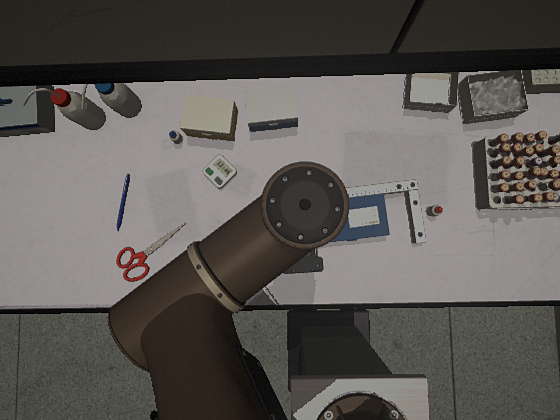

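The view shows the box flush under the long rail, with its right end at x≈389 px and the short rail at about 406 px. The arm covers the left end. I'll descend there and push toward the short rail.

Converted, 0.079 m / 0.8 = 0.0988, 0.06 m / 0.8 = 0.075, -3 degrees / 180 = -0.0167.

```bash
python3 drive.py '[0, -0.0038, 0.0375, -0.0167, 0.03, 0, -0.0038, 0.075, -0.0167, 0.03, 0, -0.0038, 0.0988, -0.0167, 0.03, 0, -0.0038, 0.0988, -0.0167, 0.03]' | grep -E "pos|ori|force:"
python3 drive.py '[0.01, 0, 0, 0, 0.03, 0.02, 0, 0, 0, 0.03, 0.03, 0, 0, 0, 0.03, 0.04, 0, 0, 0, 0.03, 0.05, 0, 0, 0, 0.03]'
python3 - <<'E'
from h import *
s=optics.snapshot("top")
P=cloud(s); x,y,z=np.moveaxis(P,-1,0); c=s["frame"].astype(int)
m=(c[...,2]>c[...,0]+15)&(x>.3)&(x<.62)&(abs(y)<.22)&(z>.03)&(z<.045)
r,b=rect(P[m][:,:2]); print(r,[np.round(ff(q),4) for q in b])
o=readout.get_obs(); print(np.round(ff(o["tool_pos"]),4),o["orientation"],o["force"])
E
```

```text
tool_pos: [0.5087, 0.1327, 0.0356]
orientation: [179.8, -0.1, -84.3]
force: [-0.1, 0.3, 0.1]
gripper_force: 0.0
clock: 8.3
tool_pos: [0.5141, 0.0935, 0.0375]
orientation: [-179.9, 0.0, -84.4]
force: [-0.7, 3.6, 1.9]
opening: 0.0303
gripper_force: 1.8
((0.5250924229621887, -0.03176453709602356), (0.09856178611516953, 0.10491608828306198), 6.2067975997924805) [array([-0.1008,  0.1506]), array([-0.0998,  0.0457]), array([-0.0012,  0.0467]), array([-0.0023,  0.1516])]
[-0.05    0.2235] [-1.79976255e+02  9.90886359e-03 -8.43946002e+01] [ 0.97232    -0.54566915  0.7191684 ]
```

Converted, 0.039 m / 0.8 = 0.0488, 0.036 m / 0.8 = 0.045.

```bash
python3 drive.py '[0.01, 0, 0, 0, 0.03, 0.02, 0, 0, 0, 0.03, 0.03, 0, 0, 0, 0.03, 0.0388, 0, 0, 0, 0.03, 0.045, 0, 0, 0, 0.03, 0.0488, 0, 0, 0, 0.03, 0.0488, 0, 0, 0, 0.03]' | grep -E "pos|ori|force:"
python3 drive.py '[0.001, 0, 0, 0, 0.03, 0.002, 0, 0, 0, 0.03]'| grep -E "pos|ori|force:"
python3 - <<'E'
from h import *
s=optics.snapshot("top");  cv2.imwrite("pics/top3.png",cv2.resize(s["frame"][160:280,280:460,::-1],None,fx=4,fy=4))
P=cloud(s); x,y,z=np.moveaxis(P,-1,0); c=s["frame"].astype(int)
m=(c[...,2]>c[...,0]+15)&(x>.3)&(x<.62)&(abs(y)<.22)&(z>.03)&(z<.045)
r,b=rect(P[m][:,:2]); print(r,[np.round(ff(q),4) for q in b])
o=readout.get_obs(); print(np.round(ff(o["tool_pos"]),4),o["orientation"],o["force"])
E
```

```text
tool_pos: [0.517, 0.0541, 0.0368]
orientation: [179.9, -0.0, -84.4]
force: [-0.3, 0.6, -0.1]
gripper_force: 0.0
tool_pos: [0.5172, 0.0531, 0.0368]
orientation: [180.0, -0.0, -84.4]
force: [0.5, 1.8, -0.3]
gripper_force: 0.7
((0.5154129266738892, -0.10643748939037323), (0.06332895904779434, 0.12814238667488098), 58.89529800415039) [array([-0.1383,  0.0383]), array([-0.0356, -0.0384]), array([0.0023, 0.0123]), array([-0.1004,  0.089 ])]
[-0.0504  0.1838] [ 1.79963028e+02 -1.07723173e-02 -8.43825949e+01] [-0.48942615  1.58717117 -0.54883687]
```

View pics/top3.png

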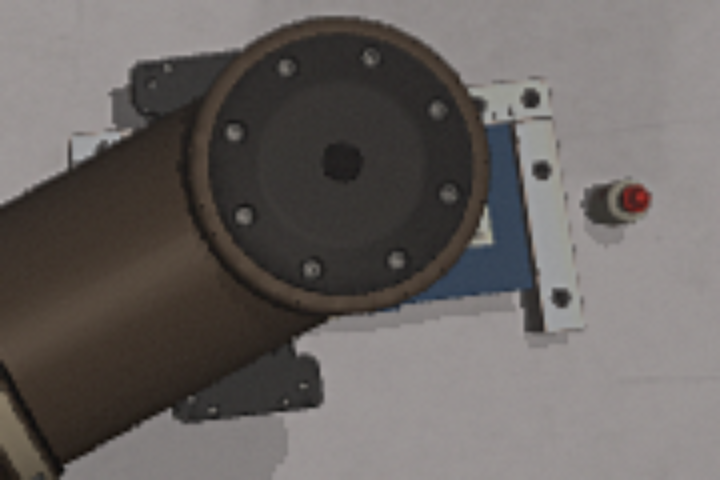

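The crop shows the box end almost against the short rail (edge at crop (525,200)) with only a small gap. I'll continue in sub-millimetre steps.

Converted, 0.002 m / 0.8 = 0.0025, 0.001 m / 0.8 = 0.0013.

```bash
python3 drive.py '[0.0013, 0, 0, 0, 0.03, 0.0025, 0, 0, 0, 0.03, 0.0025, 0, 0, 0, 0.03]'| grep -E "pos|force:"
python3 drive.py '[0.001, 0, 0, 0, 0.03, 0.002, 0, 0, 0, 0.03]'| grep -E "pos|force:"
```

```text
tool_pos: [0.5178, 0.051, 0.0371]
force: [0.0, 0.7, 0.1]
gripper_force: 0.2
tool_pos: [0.518, 0.0496, 0.0371]
force: [-0.7, 2.2, -0.7]
gripper_force: 1.1
```

Converted, 0.001 m / 0.8 = 0.0013, 0.0005 m / 0.8 = 0.0006.

```bash
for i in 1; do python3 drive.py '[0.0006, 0, 0, 0, 0.03, 0.0013, 0, 0, 0, 0.03]'| grep -E "pos|force:"
python3 drive.py '[0.0006, 0, 0, 0, 0.03, 0.001, 0, 0, 0, 0.03]'| grep -E "pos|force:"; done
```

```text
tool_pos: [0.5181, 0.0486, 0.0371]
force: [-1.6, 1.2, -0.4]
gripper_force: 1.2
tool_pos: [0.5181, 0.0484, 0.0371]
force: [-4.5, 8.3, 2.0]
gripper_force: 4.5
```

Home against the short rail at about 9 N. Retract and re-seat the long side.

Converted, -0.08 m / 0.8 = -0.1, -0.02 m / 0.8 = -0.025.

```bash
python3 drive.py '[-0.01, 0, 0, 0, 0.03, -0.0188, 0, 0, 0, 0.03, -0.025, 0, -0.05, 0, 0.06, -0.025, 0, -0.1, 0, 0.088, -0.025, 0, -0.1, 0, 0.088]' | grep -E "pos|force:"
python3 -c "
from h import *
go(*w(-.14,.08),.115,5.6)"
```

```text
tool_pos: [0.5182, 0.0688, 0.1203]
force: [-0.1, 0.3, 0.4]
gripper_force: 0.0
t 11.28 pos [0.5182 0.0688 0.1203] yaw -84.33 F [-0.1  0.3  0.4] | row [ 1.19400e-01  9.21000e-02  5.30000e-03 -8.99265e+01]
```

Converted, 0.119 m / 0.8 = 0.1488, -0.092 m / 0.8 = -0.115, -90 degrees / 180 = -0.5.

```bash
python3 drive.py '[0.1488, -0.115, 0, -0.5, 0.088, 0, 0.115, 0, -0.5, 0.088, 0.075, 0.115, 0, -0.5, 0.088, 0.1488, 0.115, 0, -0.5, 0.088, 0.1488, 0.115, 0, -0.5, 0.088, 0.1488, 0.115, 0, -0.5, 0.088, 0.1488, 0.115, 0, -0.5, 0.088, 0.1488, 0.115, 0, -0.5, 0.088]' | grep -E "pos|ori|force:"
python3 - <<'E'
from h import *
go(*w(-.135,.08),.036,5.6)
s=optics.snapshot("top"); cv2.imwrite("pics/top4.png",cv2.resize(s["frame"][160:280,280:460,::-1],None,fx=4,fy=4))
P=cloud(s); x,y,z=np.moveaxis(P,-1,0); c=s["frame"].astype(int)
m=(c[...,2]>c[...,0]+15)&(x>.4)&(x<.62)&(abs(y)<.22)&(z>.03)&(z<.045)
k,lab,st,_=cv2.connectedComponentsWithStats(m.astype(np.uint8)); m=lab==1+st[1:,4].argmax()
r,b=rect(P[m][:,:2]); print(r,[np.round(ff(q),4) for q in b])
E
```

```text
tool_pos: [0.4359, -0.0599, 0.1165]
orientation: [180.0, 0.1, -0.9]
force: [0.1, 0.7, -0.6]
gripper_force: 0.0
t 12.28 pos [ 0.4359 -0.0599  0.1165] yaw -0.89 F [ 0.1  0.7 -0.6] | row [ 7.5000e-03 -1.4000e-03  8.0500e-02 -6.4859e+00]
((0.5279958248138428, -0.04606986790895462), (0.0966939926147461, 0.17190417647361755), 5.664897441864014) [array([-0.0979,  0.1701]), array([-0.0979, -0.0018]), array([-0.0012, -0.0018]), array([-0.0012,  0.1701])]
```

View pics/top4.png

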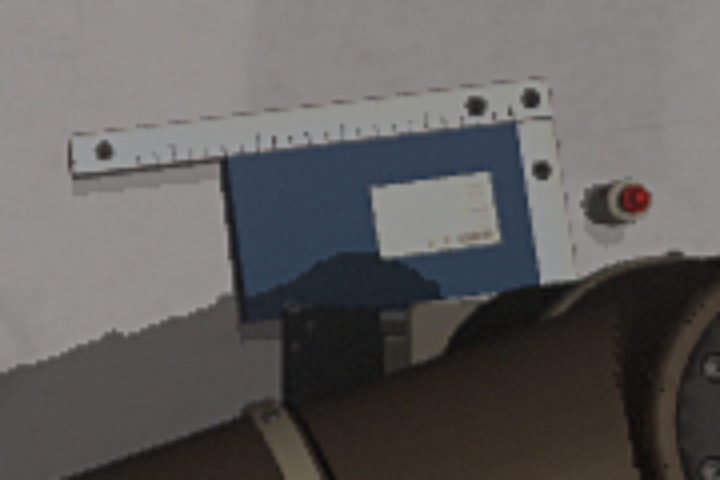

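The crop shows the box seated on both rails with no visible gap and parallel to the long rail. I'll do one gentle confirming press on the long side.

Converted, 0.08 m / 0.8 = 0.1, 0.06 m / 0.8 = 0.075, -6.5 degrees / 180 = -0.0361.

```bash
python3 drive.py '[0.0075, 0, 0.0375, -0.0361, 0.088, 0.0075, 0, 0.075, -0.0361, 0.088, 0.0075, 0, 0.1, -0.0361, 0.088, 0.0075, 0, 0.1, -0.0361, 0.088]' | grep -E "pos|ori|force:"
python3 drive.py '[0.0075, 0, 0, 0, 0.088, 0.015, 0, 0, 0, 0.088, 0.0225, 0, 0, 0, 0.088, 0.0275, 0, 0, 0, 0.088, 0.03, 0, 0, 0, 0.088, 0.03, 0, 0, 0, 0.088]' | grep -E "pos|ori|force:"
python3 -c "
from h import *
go(*w(-.11,.08),.036,5.6)"
```

```text
tool_pos: [0.4409, -0.0602, 0.0356]
orientation: [180.0, 0.2, 5.1]
force: [-0.4, 0.7, 0.1]
gripper_force: 0.0
tool_pos: [0.4662, -0.0577, 0.0371]
orientation: [180.0, 0.0, 5.3]
force: [1.0, -0.1, -0.7]
gripper_force: 0.0
t 13.57 pos [ 0.4662 -0.0577  0.0371] yaw 5.27 F [ 1.  -0.1 -0.7] | row [ 0.0022 -0.0014  0.0011 -0.33  ]
```

Converted, 0.0016 m / 0.8 = 0.002, 0.0008 m / 0.8 = 0.001, -0.3 degrees / 180 = -0.0017.

```bash
python3 drive.py '[0.001, 0, 0, 0, 0.088, 0.002, 0, 0, -0.0017, 0.088, 0.002, 0, 0, -0.0017, 0.088]' | grep -E "pos|force:"
python3 drive.py '[0.0006, 0, 0, 0, 0.088, 0.0013, 0, 0, 0, 0.088]' | grep -E "pos|force:"
```

```text
tool_pos: [0.4678, -0.0575, 0.0371]
force: [0.7, -0.1, 0.3]
gripper_force: 0.0
tool_pos: [0.4681, -0.0575, 0.037]
force: [-1.9, 1.2, 2.7]
gripper_force: 1.4
```

Converted, 0.001 m / 0.8 = 0.0013, 0.0005 m / 0.8 = 0.0006.

```bash
python3 drive.py '[0.0006, 0, 0, 0, 0.088, 0.0013, 0, 0, 0, 0.088]' | grep -E "pos|force:"
python3 drive.py '[0.0008, 0, 0, 0, 0.088, 0.0008, 0, 0, 0, 0.088]' | grep -E "pos|force:"
```

```text
tool_pos: [0.4682, -0.0576, 0.0368]
force: [-7.0, 0.5, 4.0]
gripper_force: 3.3
tool_pos: [0.4683, -0.0577, 0.0367]
force: [-6.7, 1.2, 5.1]
gripper_force: 3.6
```

Firm contact at about 7 N without travel, so the long side is seated. Retract and verify with both cameras.

Converted, -0.12 m / 0.8 = -0.15, -0.1 m / 0.8 = -0.125.

```bash
python3 drive.py '[-0.01, 0, 0, 0, 0.088, -0.02, 0, 0, 0, 0.088, -0.02, 0, -0.05, 0, 0.088, -0.02, 0, -0.1, 0, 0.088, -0.02, -0.075, -0.125, 0, 0.088, -0.02, -0.15, -0.125, 0, 0.088, -0.02, -0.15, -0.125, 0, 0.088]' | grep -E "pos|force:"
python3 - <<'E'
from h import *
for n in("top","side"):
    for tag,s in(("before",dict(np.load(n+"0.npz"))),("after",optics.snapshot(n))):
        P=cloud(s); x,y,z=np.moveaxis(P,-1,0); c=s["frame"].astype(int)
        blue=(c[...,2]>c[...,0]+15)&(x>.36)&(x<.62)&(abs(y)<.22)&(z>.03)&(z<.045)
        k,lab,st,_=cv2.connectedComponentsWithStats(blue.astype(np.uint8)); m=lab==1+st[1:,4].argmax()
        r,b=rect(P[m][:,:2]); print(n,tag,"box",np.round(r[1],4),round(r[2],2),"fence xy",np.round(ff(r[0]),4))
        red=(c[...,0]>c[...,1]+60)&(z<.07)&(x>.4); 
        print("  bottle",P[red&(y<-.1)][:,:2].mean(0).round(4), "shears",P[red&(y>.2)&(y<.6)][:,:2].mean(0).round(4))
        br=(c.min(-1)>(110 if n=="top" else 120))&(z>.02)&(z<.036)&(y<.16)&(y>-.17)&(x>.42)&(x<.63)&~m
        # outer long rail edge line and outer ends
        q=P[br]; u=np.array([(ff(t)) for t in q]); e=u[(u[:,0]>.005)&(u[:,0]<.04)]
        print("  long rail mean",e.mean(0).round(4),"slope",np.polyfit(e[:,1],e[:,0],1)[0].round(4),"max",np.percentile(e,99,axis=0).round(4))
    cv2.imwrite(f"pics/{n}F.png",cv2.resize(s["frame"][160:280,280:460,::-1] if n=="top" else s["frame"][200:320,200:340,::-1],None,fx=4,fy=4))
E
```

```text
tool_pos: [0.443, 0.0641, 0.138]
force: [0.1, -0.3, -0.4]
gripper_force: 0.0
top before box [0.1    0.1688] 20.55 fence xy [-0.1214  0.1579]
  bottle [ 0.5362 -0.1855] shears [0.4334 0.5345]
  long rail mean [0.0143 0.1216] slope -0.0016 max [0.0229 0.2564]
top after box [0.0956 0.1717] 5.56 fence xy [-0.0491  0.0841]
  bottle [ 0.5359 -0.1859] shears [0.4333 0.5346]
  long rail mean [0.0144 0.1206] slope -0.0013 max [0.0234 0.2563]
side before box [0.0982 0.1742] 20.43 fence xy [-0.1225  0.1535]
  bottle [ 0.536  -0.1922] shears [0.432  0.5335]
  long rail mean [0.0132 0.0954] slope -0.0024 max [0.0212 0.2508]
side after box [0.0987 0.1739] 4.68 fence xy [-0.0511  0.0816]
  bottle [ 0.5363 -0.1921] shears [nan nan]
  long rail mean [0.0131 0.0949] slope -0.0018 max [0.0209 0.2502]<stdin>:9: RuntimeWarning: Mean of empty slice.
  ret = um.true_divide(
```

View pics/topF.png

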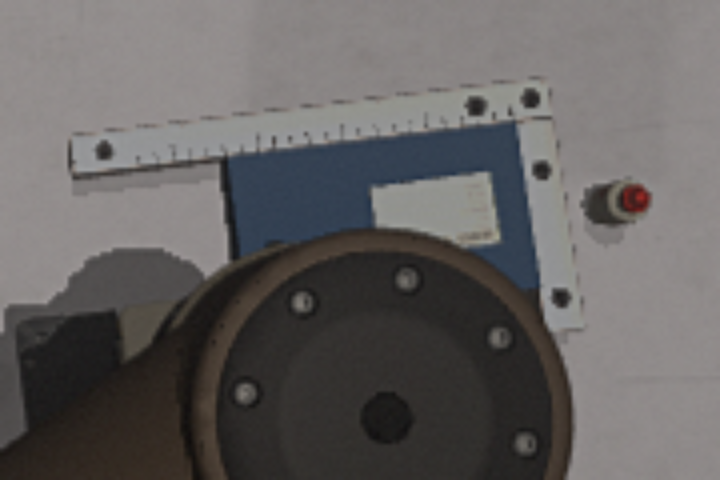

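View pics/sideF.png

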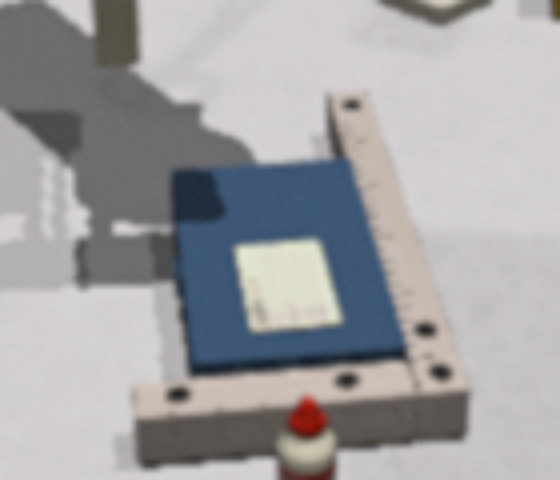

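The top crop shows the box corner tight in the fence corner at about (520,125), and the side crop shows no gap at either rail. Measured pose is about (-49, 84) mm and square to within about 0.2° from the top camera. The fence and bottle are unmoved to within camera accuracy.

```bash
python3 -c "
from plant import ctrl, optics, ticket, readout
print(ticket.close_job())"
```

```text
the job is handed in; nothing more can be done
None
```

The job is handed in with the box seated flush against both rails; the final top-camera check put it at about (-49, 84) mm and square within about 0.2°, with no measurable shift of the fence, bottle or scissors (timer position not measured), and no pass/fail result was returned.

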